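# Set a tool-rest post home in its spring-plunger holder

## Robot

A 6-joint arm with a two-finger parallel gripper is mounted at the origin on the work surface; the furniture and walls round the work are solid. World frame = base frame: x ahead of the robot, y to its left, z up, the work surface at z = 0. Lengths are in m, angles in rad, forces in N, time in s.
With the tool pointing down it reaches from about 0.225 to 0.725 m from the base axis. Payload 3.1 kg.
Tool frame: the origin (TCP) lies midway between the tips of the shut fingers; the grasp point (between the pads) lies 19 mm behind it (arm.tcp_to_grasp is the distance from the TCP to the grasp point, in m); z points along the fingers, y is the line along which they close (so a half turn about z gives the same grasp; the last joint's range is limited). The gripper opens to 85 mm and grips with 20 to 120 N. Pads are 22 mm wide; open, the fingers measure 114 mm over their backs; the gripper's body (76 mm by 85 mm) begins 54 mm behind the grasp point. The pads swing forward as they close: fully open they stand 13 mm farther back than shut.
Start: joints at [-1.344, 0.048, 0.099, 1.622, 0, 1.443], TCP at [0.182, -0.492, 0.197] pointing down, gripper open.
Joint ranges: [-2.91, 2.91], [-0.99, 1.94], [-1.21, 1.42], [-2.12, 2.29], [-1.49, 1.47], [-3.14, 3.14]. Speed limits (rad/s): [2.79, 2.79, 3.14, 3.14, 3.14, 3.14].

## Interface

Orientations are given as [roll, pitch, yaw] about the fixed x, y, z axes, in that order (R = Rz(yaw) Ry(pitch) Rx(roll)).
In Python, from bench import arm gives the robot as it stands. The module is installed in compiled form; this text tells all that it offers.
- The arm moves only by the tool apply_moves, never from a script. Its argument "increments" is one flat list of numbers, 5 for each row, row after row: the shift along the world's x, y, z in m, then the turn about the world's z in rad, then the opening, from 0 (shut) to 1 (fully open). In form: [tx, ty, tz, spin, jaw, tx, ty, tz, spin, jaw, ...]. A call has 1 to 5 rows; each row is the pose to reach, as a shift and turn from the pose commanded when the call began; what a row does not reach only later rows make up. A row lasts 1/10 s, in which the tool goes at most 50 mm and 8.59 degrees, less where a joint would pass 70% of its speed; a pose out of reach is approached as far as the arm can. A call with a gripper value outside its range is refused whole. The fingers move at their own pace and stop on an object; "force" is the grip in N (left out, the last holds). Time passes only in rows, so rows that repeat a pose let the fingers close. It gives the time, the measured TCP pose, the force, the opening and the grip force at its end, in the units of the state.
- arm.state(): the state, without advancing time (a new reading comes with each control period).
- arm.snapshot(name): name is "scene" or "top" or "wrist"; returns the picture (400x640x3 uint8, red, green, blue); there is no depth.
- arm.camera_model(name): a dict with "fx", "fy", "cx", "cy" (pixels), "rvec" (rotation vector, rad) and "tvec" (3), from world to camera coordinates, as OpenCV has them. Camera axes: x right, y down, z forward; pixel columns grow to the right and rows downward; lengths in m; the calibration is good to about 2 mm. A picture is of the moment at which its call begins: read the wrist's pose just before it. camera_model takes no time and is no camera call; for the wrist camera it gives the pose at the moment of the call.
- arm.hand_in(): hands the job in; it is judged then, once.
The state is a dict: "time": time; "qpos": joint angles; "joint_vel": joint speeds; "joint_torque": joint torques, N m; "tcp_pos": TCP position; "tcp_rot": TCP orientation; "force": force on the tool from outside, world axes, zero at the start; "torque": the same for the moment, N m; "finger_gap": opening from 0.0 (shut) to 1.0 (fully open); "grasp_force": force on a finger pad.
Only numpy, scipy, OpenCV 4.12 (cv2) and the standard library are available. Lean on these libraries where they do the work, as an engineer would, in place of code of your own. Each camera call takes 0.05 s, during which the arm holds its last target. There are 200 camera calls.

## Task

Lift the T-shaped post out of the wooden block and slide it upright down the bore of the blue post holder, past the side spring plunger, its red bar lined up with the long side of the holder's base. Press it until the sprung seat hidden in the bore is fully down on its stop, then let go so that it stays home in the plunger's grip. The seat's depth differs every time, so feel for it gently (never over 18 N on the seat), and leave the other things where they are.

Things in the scene. Friction and masses are not known exactly. Their poses are not given: they have to be found in the camera images.
- post: loose tool-rest post, 0.3 kg: upright steel shank 16 mm thick, 100 mm long, its foot coned from 8 mm at the tip to 16 mm at 5 mm up; on top a red rubber-coated T bar 90 (x) x 14 (y) x 22 mm, 100 to 122 mm above the foot, over a flat collar 20 mm wide. Origin at the centre of the foot, z up the shank. Starts standing in the block's middle hole. Grasp the bar across its 14 mm from above
- post_bar (a point): centre of the red bar, on the shank's axis 111 mm above the foot; axes as the post's
- block: fixed wooden block, 110 (x) x 80 (y) x 45 mm, origin at the centre of its underside. The post stands in the middle hole, 19 mm wide, 35 mm deep (floor 10 mm above the bench); two empty 13 mm holes at x = +34 and -34 mm
- holder: fixed post holder: steel base 120 (x) x 56 (y) x 8 mm, blue block 50 x 50 mm up to z = 90 mm with a vertical bore in its middle. Origin at the centre of the underside; x runs along the base's long side. On the +y side, 74 mm up, a spring-plunger barrel with a red knob stands out to 63 mm from the axis (67 mm when pushed back)
- bore_mouth (a point): centre of the bore's mouth, on the holder's top, 90 mm above the bench; axes as the holder's. Bore 17.6 mm wide, open down to the hidden seat, mouth chamfered by 3 mm
- plunger (a joint): outward travel of the spring plunger, m: 0 = its ball tip stands 4 mm into the bore, 16 mm below the mouth; about 0.0015 to 0.004 = pushed back by the shank; limit 0.007. Presses with 5 N at 0 and 1 N more per mm; riding over it takes some 5 to 15 N of push, then it drags on the shank with some 3 to 9 N all the way down
- seat_stop: sprung brass seat pad hidden in the bore, on an adjusted stop. This origin lies on the bench under the bore and does not show the pad: its free top is 32 to 58 mm below the mouth, different every time. It sinks 6 mm under 1 N (start) to 5 N (end), then meets a firm stop (8 N per mm). Home: its spring pushes on the foot with over 4 N; the plunger's grip keeps it down
- tape_measure: yellow tape measure standing on the bench, 34 x 79 x 66 mm, a bystander
- nail_tin: round green tin, 75 mm wide, 58 mm high, a bystander
- chisel: bench chisel with a wooden handle, 262 mm long, lying on the bench, a bystander
Things that resemble listed ones, but are neither listed nor needed, are in the scene too. Leave any orange or purple look-alike of the block alone.

How it is judged:
By the outcome, as a careful person would: the job done as asked, in the order asked, and still so for the second after the job is handed in, with the robot touching nothing.
It also fails if it takes over 58 s, if anything falls off the work surface, if the arm or the gripper's body presses on something with over 40 N, if the wrist force passes 120 N, or if a joint passes its speed limit or range.

## Working session

There is one attempt and no reset: what is moved stays moved. The work goes in short steps, Python scripts to look and compute and a tool call to move; the robot and the scene stay as the last step left them, time stands still between calls to the robot, and variables do not carry over. Pictures are saved under pics/ and viewed, at most 10 in all, crops included, and the job is handed in when it is done.

Besides the shell and the picture viewer there is one more tool, called after "Call:" in YAML: its name, and indented under it one key for each argument. apply_moves: Moves the arm, as the interface text tells. Its arguments: {"type":"object","properties":{"increments":{"type":"array","items":{"type":"number"}},"force":{"type":"number"}},"required":["increments"]}

```bash
mkdir -p pics; python3 - <<'E'
from bench import arm
import cv2,numpy as np
for n in("scene","top"):
    cv2.imwrite(f"pics/{n}0.png",arm.snapshot(n)[:,:,::-1]); print(n,arm.camera_model(n))
print(arm.state())
E
```

```text
scene {'fx': 380.38492450667076, 'fy': 380.38492450667076, 'cx': 318.20172419374535, 'cy': 199.47746464121317, 'rvec': array([ 1.0083724 , -2.47651176,  0.98673423]), 'tvec': array([0.27889856, 0.24973975, 0.94293976])}
top {'fx': 504.63577110453286, 'fy': 504.63577110453286, 'cx': 308.5219904012893, 'cy': 198.59823223217657, 'rvec': array([ 2.15952844, -2.18853645,  0.09085061]), 'tvec': array([0.02124883, 0.42373927, 1.71910239])}
{'time': 0.1, 'qpos': array([-1.34375983e+00,  4.87051138e-02,  9.77358898e-02,  1.62200410e+00,
        6.56093952e-06,  1.44299443e+00]), 'joint_vel': array([ 4.23590053e-04, -1.27449135e-03,  2.62693563e-03, -7.06475411e-04,
       -7.05888590e-06,  2.95496015e-04]), 'joint_torque': array([ 3.57994468e-03, -3.39850760e+01,  3.20936322e+01,  1.58181618e-02,
       -1.18647094e-04,  3.34792119e-06]), 'tcp_pos': array([ 0.1822511 , -0.49167579,  0.19581018]), 'tcp_rot': array([-3.13943425e+00, -2.83974828e-04,  3.54838075e-01]), 'force': array([-0.7774499 , -0.4410312 , -0.96527233]), 'torque': array([ 0.01254087, -0.02737858, -0.02674385]), 'grasp_force': 0.0, 'finger_gap': 0.998407972250148}
```

View pics/scene0.png

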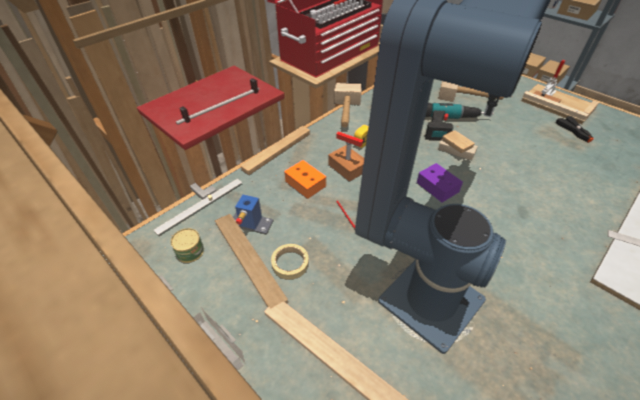

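View pics/top0.png

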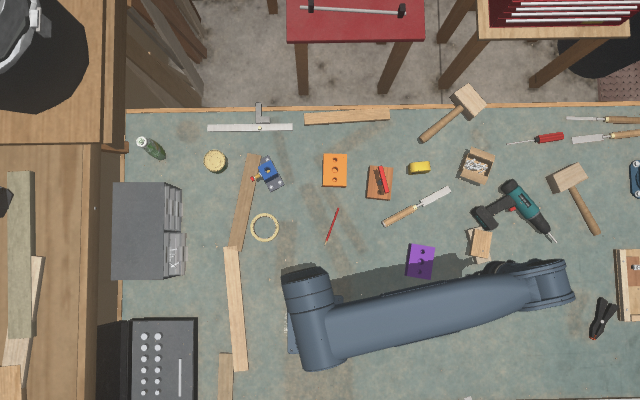

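The scene and top pictures show three block-like things. The orange one at top (334,170) and the purple one at (421,261) are look-alikes. The brown one at (379,182) carries the red T bar, so it fits. The blue holder is at (268,173), with its red knob near (254,178). I'll confirm in an enlarged crop.

```bash
python3 - <<'E'
import cv2,numpy as np
a=cv2.imread("pics/top0.png")
c=lambda x,y:cv2.resize(a[y:y+50,x:x+50],None,fx=8,fy=8,interpolation=cv2.INTER_CUBIC)
cv2.imwrite("pics/crop1.png",np.hstack([c(243,148),c(355,157)]))
E
cat > h.py <<'E'
import numpy as np,cv2
from bench import arm
def ray(n,uv,z,m=None):
    m=m or arm.camera_model(n)
    R=cv2.Rodrigues(np.array(m["rvec"]))[0];C=-R.T@np.array(m["tvec"])
    d=R.T@np.array([(uv[0]-m["cx"])/m["fx"],(uv[1]-m["cy"])/m["fy"],1.])
    return C+d*(z-C[2])/d[2]
def proj(p,m):
    K=np.array([[m["fx"],0,m["cx"]],[0,m["fy"],m["cy"]],[0,0,1]])
    return cv2.projectPoints(np.array(p,float).reshape(-1,3),np.array(m["rvec"]),np.array(m["tvec"]),K,None)[0][:,0]
E
```

```text
(no output)
```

View pics/crop1.png

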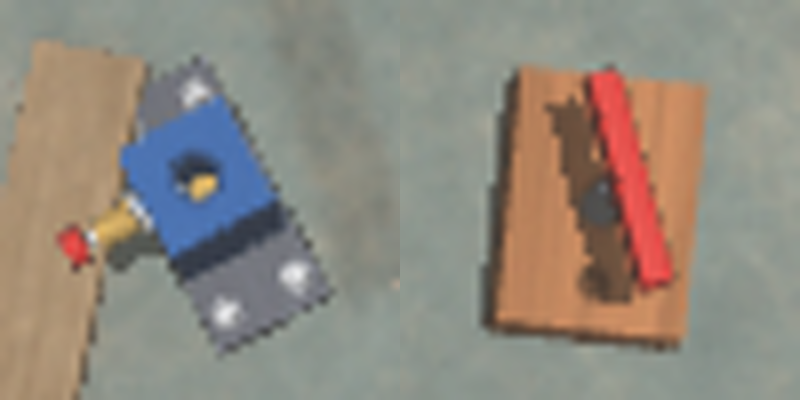

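The crop confirms it. On the right is the brown wooden block with the red bar, running from about (605,72) to (656,286). On the left is the blue holder top, with corners near (121,152), (219,98), (279,205) and (180,258), and the plunger knob at (73,245).

```bash
python3 - <<'E'
from h import *
f=lambda x,y,ox,oy:(x/8-.5+ox,y/8-.5+oy)
L=lambda x,y,z:ray("top",f(x,y,243,148),z); Rr=lambda x,y,z:ray("top",f(x-400,y,355,157),z)
a,b=Rr(605,72,.132),Rr(656,286,.132); d=b-a
print("bar",(a+b)/2,np.linalg.norm(d),np.arctan2(d[1],d[0]))
blk=[Rr(*p,.045) for p in((520,66),(707,84),(685,345),(492,325))]
print("block",np.mean(blk,0))
c=[L(*p,.09) for p in((121,152),(219,98),(279,205),(180,258))]
print("hold",np.mean(c,0),[np.linalg.norm(c[i]-c[i-1]) for i in range(4)])
for i,j in((1,2),(0,3)): e=c[j]-c[i];print("x dir",np.arctan2(e[1],e[0]))
k=L(73,245,.074);e=k-np.mean(c,0);print("knob",k,np.linalg.norm(e[:2]),np.arctan2(e[1],e[0]))
E
```

```text
bar [ 0.47468754 -0.22702115  0.132     ] 0.08911724639669225 -2.9349891965420003
block [ 0.47474432 -0.22690358  0.045     ]
hold [0.51560875 0.15034083 0.09      ] [np.float64(0.05084399197392077), np.float64(0.046450950256205624), np.float64(0.05146671732450526), np.float64(0.0465036839191057)]
x dir -2.6430956071866736
x dir -2.6440179413519305
knob [0.49048597 0.20493192 0.074     ] 0.06009443235283978 2.0020994953353624
```

Call:
apply_moves:
  increments: [0.02,0.02,0.005,-0.02,1,0.05,0.045,0.01,-0.05,1,0.08,0.075,0.01,-0.08,1,0.115,0.105,0.01,-0.11,1,0.15,0.135,0.01,-0.148,1]

```text
time: 0.6
tcp_pos: [0.3332, -0.3559, 0.2065]
tcp_rot: [-3.141, 0.0, 0.204]
force: [0.8, -0.6, -0.2]
finger_gap: 1.002
grasp_force: 0.0
```

Call:
apply_moves:
  increments: [0.035,0.03,0,0,1,0.07,0.065,0,0,1,0.105,0.1,0,0,1,0.13,0.12,0,0,1,0.1425,0.13,0,0,1]

```text
time: 1.1
tcp_pos: [0.4763, -0.2249, 0.2061]
tcp_rot: [-3.14, 0.0, 0.21]
force: [-0.6, -0.7, 0.3]
finger_gap: 1.0
grasp_force: 0.0
```

Call:
apply_moves:
  increments: [0,0,0,0,1,0,0,0,0,1,0,0,0,0,1]

```text
time: 1.4
tcp_pos: [0.4739, -0.2283, 0.2068]
tcp_rot: [3.142, 0.001, 0.205]
force: [-0.3, -0.6, -0.1]
finger_gap: 1.002
grasp_force: 0.0
```

```bash
python3 - <<'E'
from h import *
m=arm.camera_model("wrist");im=arm.snapshot("wrist")
cv2.imwrite("pics/w1.png",im[:,:,::-1]);np.save("w1.npy",m,allow_pickle=True)
s=arm.state();print(s["time"],s["tcp_pos"],s["tcp_rot"],s["force"])
# predicted bar top corners
c=np.array([.4747,-.227]);t=.207
P=[[*(c+np.array([[np.cos(t),-np.sin(t)],[np.sin(t),np.cos(t)]])@[x,y]),.132] for x,y in((-.045,-.007),(.045,-.007),(.045,.007),(-.045,.007))]
print(proj(P,m))
E
```

```text
1.45 [ 0.47391386 -0.22841364  0.20688303] [3.14148681e+00 5.38886922e-04 2.04649198e-01] [ 0.2329717   0.27798428 -0.03800953]
[[320.98958023 240.86263192]
 [321.37571147 146.70777349]
 [305.476734   146.73211653]
 [306.53417809 240.87592225]]
```

View pics/w1.png

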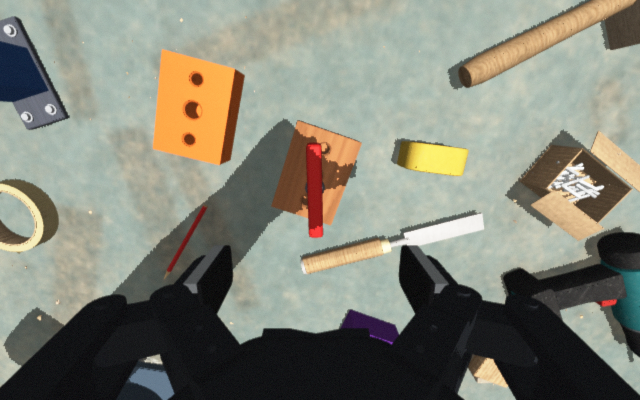

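The red bar shows at about u 307–322, v 143–236, close to the prediction. I'll refine it with red segmentation.

```bash
python3 - <<'E'
from h import *
im=cv2.imread("pics/w1.png");m=np.load("w1.npy",allow_pickle=True).item()
R=cv2.Rodrigues(np.array(m["rvec"]))[0];print("cam",-R.T@m["tvec"])
h=cv2.cvtColor(im,cv2.COLOR_BGR2HSV)
mk=(((h[...,0]<5)|(h[...,0]>174))&(h[...,1]>200)&(h[...,2]>60)).astype(np.uint8);mk[:130]=0;mk[250:]=0;mk[:,:290]=0;mk[:,340:]=0
ys,xs=np.nonzero(mk);print(cv2.minAreaRect(np.c_[xs,ys].astype(np.float32)))
for v in range(138,242,3): print(v,[tuple(int(q) for q in im[v,u]) for u in (311,315,319)])
for v in(160,190,215):print(v,np.nonzero(mk[v])[0][[0,-1]],h[v,302:328,2])
E
```

```text
cam [ 0.54210766 -0.21506331  0.38329063]
((314.8027648925781, 188.8253631591797), (92.01191711425781, 14.990093231201172), 87.91743469238281)
138 [(41, 65, 101), (56, 90, 140), (101, 160, 232)]
141 [(40, 64, 102), (44, 71, 112), (99, 158, 230)]
144 [(27, 28, 158), (29, 32, 168), (29, 36, 139)]
147 [(68, 74, 249), (73, 79, 251), (55, 59, 241)]
150 [(32, 35, 151), (76, 82, 252), (62, 67, 244)]
153 [(24, 27, 140), (38, 41, 187), (60, 67, 244)]
156 [(26, 27, 140), (25, 28, 142), (50, 52, 228)]
159 [(27, 29, 141), (28, 28, 142), (25, 28, 134)]
162 [(29, 31, 143), (25, 27, 141), (25, 27, 132)]
165 [(28, 29, 141), (26, 28, 140), (24, 27, 132)]
168 [(25, 26, 141), (22, 24, 140), (22, 23, 131)]
171 [(26, 27, 141), (27, 29, 142), (24, 27, 133)]
174 [(25, 27, 140), (28, 28, 143), (25, 27, 134)]
177 [(28, 28, 142), (28, 28, 142), (26, 28, 136)]
180 [(26, 28, 141), (25, 27, 140), (23, 23, 134)]
183 [(23, 23, 137), (26, 27, 140), (24, 26, 134)]
186 [(28, 29, 140), (28, 30, 141), (24, 26, 136)]
189 [(28, 31, 141), (28, 31, 142), (23, 23, 131)]
192 [(28, 28, 143), (28, 31, 142), (27, 28, 139)]
195 
[... 469 characters left out ...]
, 27, 137), (25, 26, 138)]
225 [(25, 28, 139), (22, 25, 139), (21, 22, 139)]
228 [(24, 26, 153), (50, 55, 237), (62, 64, 249)]
231 [(56, 61, 246), (63, 67, 249), (62, 65, 249)]
234 [(40, 44, 217), (59, 64, 249), (61, 64, 249)]
237 [(126, 133, 196), (94, 100, 203), (124, 134, 206)]
240 [(173, 184, 169), (165, 174, 158), (169, 179, 165)]
160 [307 320] [101 103 105 100 102 124 134 141 140 140 141 143 139 138 145 143 140 133
 123 103 110 112 111 117 151 171]
190 [308 320] [111 113 110  86  61  78 122 133 138 141 141 139 139 141 138 141 140 136
 129 115  73  82 174 213 228 228]
215 [309 321] [228 230 234 233 233 225 146 126 133 140 140 139 140 139 140 139 137 142
 131 123 140 227 223 217 212 211]
```

```bash
python3 - <<'E'
import cv2
im=cv2.imread("pics/w1.png")[110:250,260:380]
cv2.imwrite("pics/w1c.png",cv2.resize(im,None,fx=4.28,fy=4.28,interpolation=cv2.INTER_CUBIC))
E
```

```text
(no output)
```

View pics/w1c.png

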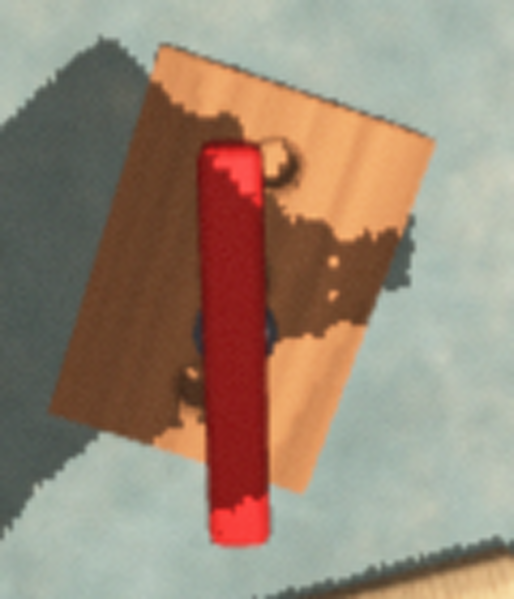

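The enlarged crop shows the bar from (231,146) to (240,543), and the block's corners at (162,44), (434,140), (303,492) and (50,410).

```bash
python3 - <<'E'
from h import *
m=np.load("w1.npy",allow_pickle=True).item()
f=lambda x,y,z:ray("w",(x/4.28-.4+260,y/4.28-.4+110),z,m)
a,b=f(231,146,.132),f(240,543,.132);d=a-b;print("bar",(a+b)/2,np.linalg.norm(d),np.arctan2(d[1],d[0]))
c=[f(*p,.045) for p in((162,44),(434,140),(303,492),(50,410))]
print("block",np.mean(c,0),[np.linalg.norm(c[i]-c[i-1]) for i in range(4)])
E
```

```text
bar [ 0.47843291 -0.22723643  0.132     ] 0.08802037923629488 0.2265615553802334
block [ 0.47780548 -0.22710547  0.045     ] [np.float64(0.10907283242512435), np.float64(0.07878564478658018), np.float64(0.10921712585884531), np.float64(0.07894538232957649)]
```

Call:
apply_moves:
  increments: [0.004,0.001,-0.02,0.015,1,0.004,0.001,-0.045,0.015,1,0.004,0.001,-0.07,0.015,1,0.004,0.001,-0.087,0.015,1,0.004,0.001,-0.095,0.015,1]

```text
time: 1.95
tcp_pos: [0.4769, -0.2265, 0.1098]
tcp_rot: [-3.139, 0.003, 0.22]
force: [0.0, 0.5, 0.3]
finger_gap: 1.0
grasp_force: 0.0
```

Call:
apply_moves:
  increments: [0,0,0,0,0.5,0,0,0,0,0.3,0,0,0,0,0.2,0,0,0,0,0.1,0,0,0,0,0]
  force: 30

```text
time: 2.45
tcp_pos: [0.4794, -0.2266, 0.1128]
tcp_rot: [3.14, -0.001, 0.222]
force: [-0.5, 0.4, -0.4]
finger_gap: 0.141
grasp_force: 0.0
```

Call:
apply_moves:
  increments: [0,0,0,0,0,0,0,0,0,0,0,0,0,0,0,0,0,0,0,0,0,0,0,0,0]
  force: 100

```text
time: 2.95
tcp_pos: [0.4788, -0.2263, 0.1118]
tcp_rot: [-3.141, 0.0, 0.222]
force: [0.4, -0.2, -0.2]
finger_gap: -0.001
grasp_force: 0.0
```

The fingers shut on nothing, so I need to look.

```bash
python3 - <<'E'
from h import *
w=arm.snapshot("wrist")[:,:,::-1];t=arm.snapshot("scene")[:,:,::-1]
cv2.imwrite("pics/w2.png",np.hstack([cv2.resize(w,(480,300)),cv2.resize(t[80:220,250:400],(320,300),interpolation=cv2.INTER_CUBIC)]))
cv2.imwrite("pics/s2.png",t)
E
```

```text
(no output)
```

View pics/w2.png

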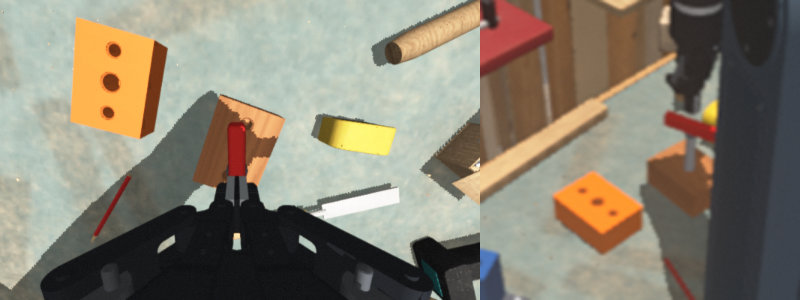

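```bash
python3 - <<'E'
from h import *
m=arm.camera_model("scene")
print(proj([[.4788,-.2263,.112],[.4775,-.227,.132],[.4775,-.227,.110],[.4775,-.227,.045],[.4788,-.2263,.150]],m))
t=.222;d=np.array([np.cos(t),np.sin(t),0])*.045;c=np.array([.4775,-.227,.121]);print(proj([c-d,c+d],m), arm.state()["finger_gap"])
a=cv2.imread("pics/s2.png")[80:200,300:400]
cv2.imwrite("pics/s2c.png",cv2.resize(a,None,fx=5,fy=5,interpolation=cv2.INTER_CUBIC))
E
```

```text
[[348.22311732 140.87251098]
 [348.98457479 135.83072615]
 [348.64716583 141.45438884]
 [347.70026428 157.23658677]
 [348.80231956 131.04054062]]
[[361.53944059 143.23792958]
 [336.43853019 134.20980775]] -0.0024687981872694633
```

View pics/s2c.png

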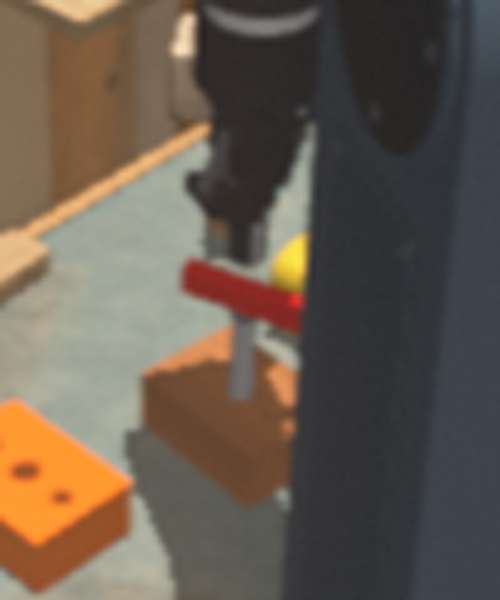

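```bash
python3 - <<'E'
from h import *
m=arm.camera_model("wrist");im=arm.snapshot("wrist")[:,:,::-1].copy()
s=arm.state();print(s["tcp_pos"],s["qpos"],m["fx"])
p=s["tcp_pos"];q=proj([p,p+[0,0,.019],p+[0,0,.054]],m);print(q)
cv2.imwrite("pics/w3.png",cv2.resize(im[150:350,210:430],None,fx=3,fy=3,interpolation=cv2.INTER_CUBIC))
m1=np.load("w1.npy",allow_pickle=True).item();p=np.array([.4739,-.2284,.22]);y=np.array([np.sin(.205),-np.cos(.205),0])*.0425
print("open tips in w1",proj([p-y,p+y],m1))
E
```

```text
[ 0.47884024 -0.22627086  0.11184948] [-5.68091386e-01  5.75930723e-02 -5.96659779e-02  1.45368176e+00
 -7.78263750e-06  2.35170122e+00] 281.6836835195702
[[314.45860462 226.82263961]
 [314.3038897  238.3429325 ]
 [313.91077673 267.61468313]]
open tips in w1 [[246.49563643 234.60528396]
 [382.44883319 234.72692411]]
```

View pics/w3.png

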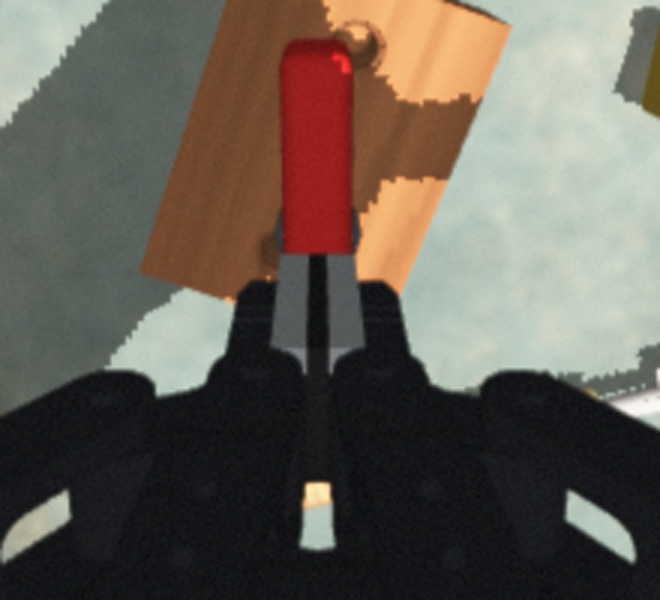

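The wrist crop shows the shut tips at crop (318,255), lying over the bar rather than around it. I'll touch down gently to find the real height difference.

Call:
apply_moves:
  increments: [0,0,-0.001,0,0,0,0,-0.002,0,0,0,0,-0.003,0,0]

```text
time: 3.4
tcp_pos: [0.4788, -0.2263, 0.1088]
tcp_rot: [-3.142, 0.0, 0.222]
force: [-0.0, 0.3, -0.2]
finger_gap: 0.001
grasp_force: 0.0
```

Call:
apply_moves:
  increments: [0,0,-0.001,0,0,0,0,-0.002,0,0,0,0,-0.003,0,0]

```text
time: 3.7
tcp_pos: [0.4789, -0.2263, 0.1058]
tcp_rot: [-3.142, 0.0, 0.222]
force: [0.0, 0.3, -0.3]
finger_gap: 0.002
grasp_force: 0.0
```

Call:
apply_moves:
  increments: [0,0,-0.001,0,0,0,0,-0.002,0,0,0,0,-0.003,0,0,0,0,-0.004,0,0]

```text
time: 4.1
tcp_pos: [0.4789, -0.2263, 0.1018]
tcp_rot: [3.142, 0.0, 0.222]
force: [0.5, 0.2, 0.2]
finger_gap: 0.002
grasp_force: 0.0
```

Call:
apply_moves:
  increments: [0,0,-0.001,0,0,0,0,-0.002,0,0,0,0,-0.003,0,0,0,0,-0.004,0,0]

```text
time: 4.5
tcp_pos: [0.4789, -0.2263, 0.0978]
tcp_rot: [-3.142, 0.0, 0.222]
force: [0.8, 0.4, 0.3]
finger_gap: 0.001
grasp_force: 0.0
```

```bash
python3 - <<'E'
from h import *
s=arm.state();print(s["tcp_pos"],s["force"])
im=arm.snapshot("wrist")[:,:,::-1];m=arm.camera_model("wrist");np.save("w4.npy",m,allow_pickle=True)
cv2.imwrite("pics/w4.png",im)
h=cv2.cvtColor(im,cv2.COLOR_BGR2HSV)
mk=(((h[...,0]<5)|(h[...,0]>174))&(h[...,1]>180)&(h[...,2]>60)).astype(np.uint8);mk[:,:280]=0;mk[:,350:]=0
n,l,st,_=cv2.connectedComponentsWithStats(mk);print(st[1:][st[1:,4]>100])
t=.222;c=np.array([.4775,-.227,.132]);d=np.array([np.cos(t),np.sin(t),0])*.045
print(proj([c+d,c+d-[0,0,.01],c-d,s["tcp_pos"]],m))
E
```

```text
[ 0.47885806 -0.22628981  0.09781913] [0.80911721 0.42367818 0.26683394]
[[ 302  166   27   69 1678]]
[[314.94515812 171.70711398]
 [315.00727602 168.42006469]
 [314.99240877 320.45507593]
 [314.55031325 226.82807888]]
```

```bash
python3 - <<'E'
from h import *
print(arm.tcp_to_grasp,[a for a in dir(arm) if a[0]!='_'])
m=np.load("w4.npy",allow_pickle=True).item();s=arm.state();p=s["tcp_pos"];x=np.array([np.cos(.222),np.sin(.222),0])*.011
for o in(0,.013,.02,.03,.035,.04,.05):print(o,proj([p+x+[0,0,o]],m))
im=cv2.imread("pics/w4.png")[150:270,255:375]
cv2.imwrite("pics/w4c.png",cv2.resize(im,None,fx=5,fy=5,interpolation=cv2.INTER_CUBIC))
E
```

```text
0.0187 ['Unreachable', 'camera_model', 'hand_in', 'snapshot', 'state', 'tcp_to_grasp']
0 [[314.48019486 211.22128885]]
0.013 [[314.37513495 217.85640205]]
0.02 [[314.31203124 221.84174977]]
0.03 [[314.21249178 228.1282168 ]]
0.035 [[314.15800258 231.56951005]]
0.04 [[314.0999563  235.23545318]]
0.05 [[313.97170191 243.33542611]]
```

View pics/w4c.png

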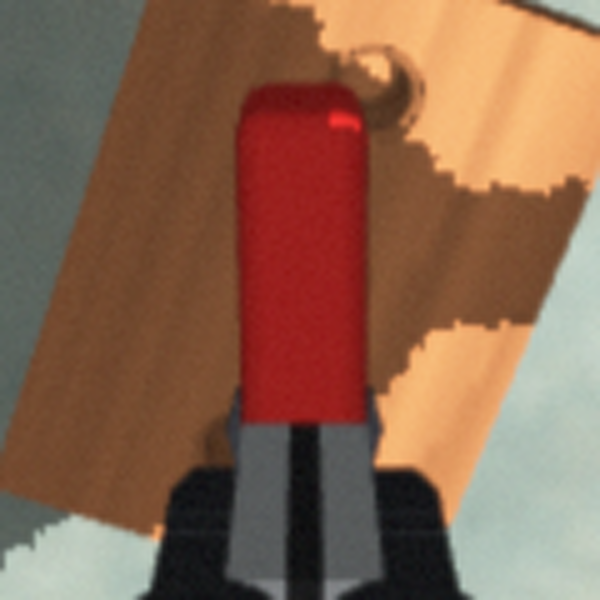

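This picture shows the shut tips over the bar's top at crop (305,425). By the projection, the tips sit about 35–40 mm above the reported TCP. I'll keep feeling downward.

Call:
apply_moves:
  increments: [0,0,-0.001,0,0,0,0,-0.002,0,0,0,0,-0.003,0,0,0,0,-0.004,0,0]

```text
time: 4.95
tcp_pos: [0.481, -0.2277, 0.0974]
tcp_rot: [3.137, -0.005, 0.222]
force: [-0.2, -0.1, 11.6]
finger_gap: -0.003
grasp_force: 6.1
```

Call:
apply_moves:
  increments: [0,0,0.01,0,0,0,0,0.02,0,0.6,0,0,0.02,0,0.6,0,0,0.02,0,0.6,0,0,0.02,0,0.6]

```text
time: 5.45
tcp_pos: [0.4785, -0.2261, 0.1132]
tcp_rot: [-3.141, 0.001, 0.222]
force: [0.3, 0.4, -0.7]
finger_gap: 0.6
grasp_force: 0.0
```

Call:
apply_moves:
  increments: [0,0,-0.008,0,0.6,0,0,-0.018,0,0.6,0,0,-0.028,0,0.6,0,0,-0.035,0,0.6,0,0,-0.037,0,0.6]

```text
time: 5.95
tcp_pos: [0.4777, -0.2256, 0.0749]
tcp_rot: [-3.139, 0.002, 0.222]
force: [0.2, 0.1, -0.5]
finger_gap: 0.604
grasp_force: 0.0
```

Call:
apply_moves:
  increments: [0,0,0,0,0.4,0,0,0,0,0.3,0,0,0,0,0.2,0,0,0,0,0.1,0,0,0,0,0]
  force: 30

```text
time: 6.45
tcp_pos: [0.4793, -0.2265, 0.0777]
tcp_rot: [3.141, -0.001, 0.222]
force: [1.3, -0.3, 1.5]
finger_gap: 0.156
grasp_force: 34.0
```

Call:
apply_moves:
  increments: [0,0,0,0,0,0,0,0,0,0]
  force: 100

```text
time: 6.65
tcp_pos: [0.4796, -0.2267, 0.0779]
tcp_rot: [3.14, -0.001, 0.222]
force: [0.8, -0.6, 3.9]
finger_gap: 0.135
grasp_force: 99.7
```

Call:
apply_moves:
  increments: [0,0,0.005,0,0,0,0,0.015,0,0,0,0,0.025,0,0,0,0,0.035,0,0,0,0,0.045,0,0]

```text
time: 7.15
tcp_pos: [0.4785, -0.2262, 0.1228]
tcp_rot: [-3.141, 0.001, 0.222]
force: [0.0, 0.0, -2.4]
finger_gap: 0.135
grasp_force: 99.0
```

Call:
apply_moves:
  increments: [0,0,0.02,0,0,0,0,0.04,0,0,0,0,0.06,0,0,0,0,0.075,0,0,0,0,0.08,0,0]

```text
time: 7.65
tcp_pos: [0.4797, -0.2269, 0.2049]
tcp_rot: [3.139, -0.003, 0.222]
force: [0.1, -0.0, -3.5]
finger_gap: 0.14
grasp_force: 99.1
```

Call:
apply_moves:
  increments: [0,0.02,0,0.03,0,-0.003,0.055,0,0.06,0,-0.006,0.095,0,0.1,0,-0.01,0.135,0,0.14,0,-0.012,0.175,0,0.18,0]

```text
time: 8.15
tcp_pos: [0.4659, -0.0499, 0.2016]
tcp_rot: [-3.141, 0.001, 0.403]
force: [0.5, 0.0, -2.9]
finger_gap: 0.137
grasp_force: 98.9
```

Call:
apply_moves:
  increments: [-0.002,0.04,0,0.03,0,-0.004,0.08,0,0.05,0,-0.006,0.12,0,0.07,0,-0.008,0.15,0,0.088,0,-0.008,0.17,0,0.088,0]

```text
time: 8.65
tcp_pos: [0.4578, 0.1208, 0.2016]
tcp_rot: [-3.141, 0.001, 0.492]
force: [0.7, -1.2, -2.6]
finger_gap: 0.14
grasp_force: 99.0
```

Call:
apply_moves:
  increments: [0,0,0,0,0,0,0,0,0,0,0,0,0,0,0]

```text
time: 8.95
tcp_pos: [0.4587, 0.1179, 0.2017]
tcp_rot: [3.141, 0.001, 0.489]
force: [0.4, -0.5, -2.1]
finger_gap: 0.136
grasp_force: 98.9
```

```bash
python3 - <<'E'
from h import *
s=arm.state();print(s["time"],s["tcp_pos"],s["tcp_rot"],s["force"])
m=arm.camera_model("wrist");im=arm.snapshot("wrist")[:,:,::-1]
np.save("w5.npy",m,allow_pickle=True);cv2.imwrite("pics/w5.png",im)
h=cv2.cvtColor(im,cv2.COLOR_BGR2HSV)
print(proj([[.5175,.1505,.09]],m))
mk=((h[...,0]>100)&(h[...,0]<128)&(h[...,1]>130)&(h[...,2]>100)).astype(np.uint8)
n,l,st,ce=cv2.connectedComponentsWithStats(mk);i=1+np.argmax(st[1:,4]);print(st[i],ce[i])
R=cv2.Rodrigues(np.array(m["rvec"]))[0];print("cam",-R.T@m["tvec"])
a=im[60:330,170:470]
cv2.imwrite("pics/w5c.png",cv2.resize(a,(660,594),interpolation=cv2.INTER_CUBIC))
E
```

```text
8.95 [0.45871315 0.11790103 0.20168183] [3.14131157e+00 9.00937673e-04 4.88920432e-01] [ 0.43910652 -0.50167378 -2.10686217]
[[313.86650268 121.31587507]]
[ 288   92   51   53 2365] [312.61987315 118.02875264]
cam [0.52019373 0.1497442  0.37820004]
```

View pics/w5c.png

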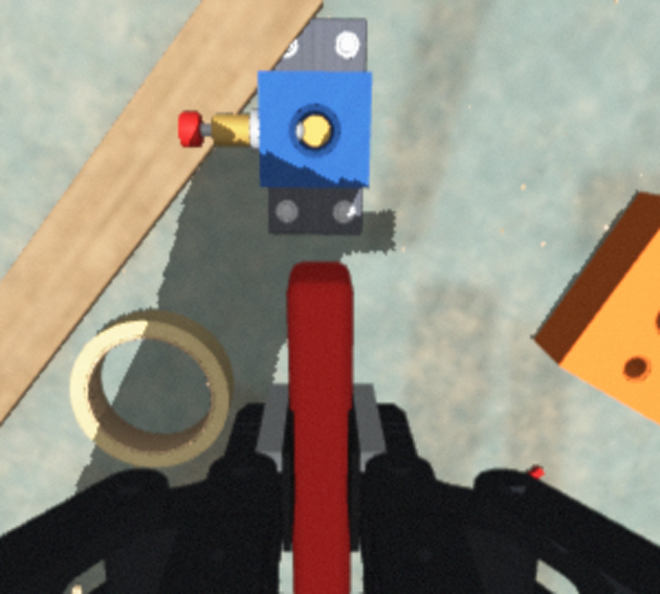

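In this picture the holder's top face is centred near crop (314,130), with the bore mouth there and the plunger knob to the left. The bar's far end is at crop y≈263–290, close to parallel with the holder. Next is a numeric fit of both.

```bash
python3 - <<'E'
from h import *
m=np.load("w5.npy",allow_pickle=True).item();im=cv2.imread("pics/w5.png");h=cv2.cvtColor(im,cv2.COLOR_BGR2HSV)
tcp=np.array([.45871,.1179]);y0=.489
X=np.array([np.cos(y0),np.sin(y0)]);Y=np.array([-X[1],X[0]])
loc=lambda u,v,z:(lambda q:(1e3*(q-tcp)@X,1e3*(q-tcp)@Y))(ray("w",(u,v),z,m)[:2])
mk=((h[...,0]>100)&(h[...,0]<128)&(h[...,1]>120)&(h[...,2]>40)).astype(np.uint8)*255
mk[:85]=0;mk[155:]=0;mk[:,:270]=0;mk[:,350:]=0
c=max(cv2.findContours(mk,0,2)[0],key=cv2.contourArea)
P=np.array([loc(u,v,.09) for u,v in c[:,0]],np.float32)
print("blue",cv2.minAreaRect(P))
g=lambda x,y,z:tuple(np.round(loc(x/2.2+170-.27,y/2.2+60-.27,z),1))
print("corners",[g(*p,.09) for p in((258,72),(371,72),(369,188),(259,188))])
print("mouth",g(315.5,131,.09))
# base edges at z=.008
print("base",g(367,18,.008),g(362.5,234,.008),g(269,234,.008),g(273.5,18,.008))
# bar: red rows, full sides
r=(((h[...,0]<6)|(h[...,0]>173))&(h[...,1]>170)&(h[...,2]>60))
for v in range(178,330,12):
    u=np.nonzero(r[v,285:350])[0]+285
    if len(u):print(v,u[0],u[-1],loc((u[0]+u[-1])/2,v,.256))
print("V profile",[int(x) for x in h[174:200,315,2]])
print("end",g(320,290,.256),g(320,263,.234))
E
```

```text
blue ((69.33673095703125, 2.0250778198242188), (49.147117614746094, 50.13172912597656), 88.48575592041016)
corners [(np.float64(93.9), np.float64(26.9)), (np.float64(93.9), np.float64(-22.4)), (np.float64(44.0), np.float64(-22.6)), (np.float64(44.0), np.float64(27.8))]
mouth (np.float64(69.1), np.float64(1.9))
base (np.float64(128.7), np.float64(-25.7)) (np.float64(9.6), np.float64(-25.5)) (np.float64(9.6), np.float64(30.7)) (np.float64(128.7), np.float64(25.5))
190 301 328 (np.float64(38.8131509461775), np.float64(-0.19764740857158714))
202 301 329 (np.float64(33.22391572736064), np.float64(-0.42054081061442794))
214 302 329 (np.float64(27.496596367643388), np.float64(-0.6489408772953773))
226 302 328 (np.float64(21.62561528532111), np.float64(-0.41948765063427196))
238 302 329 (np.float64(15.606286066415121), np.float64(-0.6536612171184739))
250 303 327 (np.float64(9.432053739784388), np.float64(-0.41838043918554346))
262 304 327 (np.float64(3.097797687732658), np.float64(-0.6586269677443584))
274 304 327 (np.float64(-3.4035268831165624), np.float64(-0.6612079316130204))
286 304 327 (np.float64(-10.078364084154812), np.float64(-0.6638577783414954))
298 303 328 (np.float64(-16.93375413187845), np.float64(-0.6665793028287084))
310 303 328 (np.float64(-23.977123337217172), np.float64(-0.6693754532491827))
322 304 327 (np.float64(-31.216310940841545), np.float64(-0.6722493417068129))
V profile [91, 91, 93, 94, 89, 97, 99, 100, 104, 104, 106, 106, 107, 114, 129, 137, 140, 144, 147, 146, 146, 150, 148, 149, 151, 148]
end (np.float64(38.1), np.float64(-0.5)) (np.float64(39.1), np.float64(-0.5))
```

```bash
python3 - <<'E'
from h import *
m=arm.camera_model("scene");im=arm.snapshot("scene")[:,:,::-1].copy();cv2.imwrite("pics/s5.png",im);np.save("s5.npy",m,allow_pickle=True)
R=cv2.Rodrigues(np.array(m["rvec"]))[0];print("cam",-R.T@m["tvec"])
tcp=np.array([.45871,.1179,.2017]);X=np.array([np.cos(.489),np.sin(.489),0])
def pts(p,dz=0): # pitch p (far end up), about bar centre
    c=tcp+[0,0,.0433+dz];a=np.cos(p)*X+np.array([0,0,np.sin(p)]);d=np.sin(p)*X-np.array([0,0,np.cos(p)])
    return [c-.045*a,c,c+.045*a,c+.011*d,c+.111*d]
for p in(0,.15,.3):print(p,proj(pts(p),m).round(1).tolist())
h=cv2.cvtColor(im,cv2.COLOR_BGR2HSV)
r=(((h[...,0]<7)|(h[...,0]>172))&(h[...,1]>150)&(h[...,2]>50));r[:100]=0;r[260:]=0;r[:,:180]=0;r[:,340:]=0
n,l,st,ce=cv2.connectedComponentsWithStats(r.astype(np.uint8))
for i in range(1,n):
  if st[i,4]>8:
    ys,xs=np.nonzero(l==i);print(st[i],ce[i]);
    for u in range(xs.min(),xs.max()+1,3):print(u,ys[xs==u].min(),ys[xs==u].max(),end="; ")
print()
for v in range(130,215,2):print(v,"".join("#" if r[v,u] else ("s" if h[v,u,1]<35 and h[v,u,2]>60 else("b" if h[v,u,2]<50 else("u" if 100<h[v,u,0]<128 and h[v,u,1]>120 else "."))) for u in range(205,300)))
E
```

```text
cam [-0.137245    0.52515193  0.85712835]
0 [[281.1, 166.7], [263.9, 163.4], [247.0, 160.1], [264.4, 166.7], [268.6, 195.0]]
0.15 [[281.2, 168.7], [263.9, 163.4], [246.8, 158.0], [263.8, 166.6], [262.8, 193.5]]
0.3 [[280.8, 170.6], [263.9, 163.4], [247.0, 156.1], [263.2, 166.4], [257.0, 191.3]]
[180 100  26  14 219] [191.63013699 105.21461187]
180 100 105; 183 100 105; 186 100 107; 189 100 113; 192 100 112; 195 101 111; 198 101 110; 201 103 108; 204 106 107; [180 100  59  49 981] [210.91539246 124.04179409]
180 137 144; 183 136 146; 186 134 147; 189 123 146; 192 120 145; 195 119 143; 198 117 141; 201 116 140; 204 120 138; 207 118 137; 210 112 135; 213 111 134; 216 109 131; 219 109 130; 222 109 129; 225 106 128; 228 104 125; 231 103 124; 234 102 123; 237 100 121; [248 158  10   9  46] [252.91304348 162.36956522]
248 159 159; 251 160 164; 254 161 165; 257 162 166; [267 160  16  11 118] [274.70338983 165.44067797]
267 160 160; 270 161 168; 273 162 169; 276 163 169; 279 163 170; 282 164 169; [236 218   5   6  21] [238.28571429 220.38095238]
236 220 221; 239 218 223; 
130 ....############
[... 3579 characters left out ...]

202 ssssssssssssssssssssssssssssssss.uuuuuuu.....uuuuuu...sssssssssssssssssssssssssssssssssssssssss
204 sssssssssssssssssssssssssssssss.uuuuuuuu...uuuuu......sssssssssssssssssssssssssssssssssssssssss
206 ssssssssssssssssssssssssssssss.uuuuuuuuuuuuuuu.........sssssssssssssssssssssssssssssssssss..ss.
208 sssssssssssssssssssssssssssssss....uuuuuuuu............ss...sssssssssssssssssssssssssssss......
210 sssssssssssssssssssssssssssssss.....ssss...............ss......ssssssssssssssssssssssssssss....
212 sssssssssssssssssssssssssssssss.........ss..............s........ssssssssssssssssssssssssss....
214 ssssssssssssssssssssss....ssssss.........s..............ssssssssssss.ssssssssssssssssssssssss..
```

```bash
python3 - <<'E'
import cv2,numpy as np
im=cv2.imread("pics/s5.png")
print("G, cols 250-284")
for v in range(166,206,2):print(v," ".join("%3d"%x for x in im[v,250:285,1]))
print("R-B")
for v in range(166,206,3):print(v," ".join("%3d"%x for x in (im[v,250:285,2].astype(int)-im[v,250:285,0])))
E
```

```text
G, cols 250-284
166 204 203 189 151 108  80  66  60  56  56  54  55  54  57  77 100 101  80  55  51  52  51  52  52  52  52  52  53  53  54  54  54  62 103 152
168 205 187 160 136 120 110 102  97  97  98  87  74  67  64  80 103 104  81  58  53  53  52  51  51  52  52  51  52  53  53  54  52  58  94 145
170 130 116 112 107 102 110 135 160 169 175 173 168 157 132 101  94  89  82  85 101 123 134 129 117 104  94  84  75  62  56  54  55  79 126 161
172 102 101 110 134 156 165 172 175 176 178 177 175 173 155 121 110 113 114 113 120 147 170 176 177 177 176 174 170 166 164 156 145 152 156 137
174 119 138 162 174 176 176 175 174 175 177 177 176 174 159 132 116 115 117 113 115 140 169 176 175 174 173 174 175 176 177 178 179 176 166 137
176 177 178 177 176 177 178 179 178 178 178 177 177 176 162 136 116 115 115 113 113 137 171 180 178 177 175 174 176 177 180 179 176 174 169 148
178 175 177 178 179 177 177 176 177 179 179 179 178 177 174 155 122 114 116 114 113 130 161 173 175 173 173 171 171 172 174 176 174 171 167 148
180 180 177 174 177 180 179 178 178 176 178 180 181 182 182 163 125 113 116 
[... 3124 characters left out ...]
  3   3   2   2   1   3   3   3   3   5   6   6   7   7   7   7   5   4   3   4   3   2   4   6   8   6   6   8   7
196 -81 -67 -51 -33 -18 -12  -8  -2   2   3   1   2   3   5   7   5   5   5   7   5   5   4   2   3   3   4   3   4   7   8  10  12  10  10   7
199 -115 -117 -118 -117 -117 -114 -95 -60 -22  -5   2   3   3   4   5   3   2   1   0   0  -1   0   0   0   2   3   4   2   2   3   4   7  11  13   9
202 -84 -109 -114 -107 -92 -61 -34 -24 -19  -6   3   6   5   4   5   5   4   4   5   4   2   1   2   3   3   3   4   3   5   6   4   4   5   5   5
205 -95 -63 -42 -38 -32 -27 -24 -24 -23 -14   2  15  16  16  16  16  14  12  10   8   7   8   9   6   4   3   2   3   4   4   4   3   4   5   6
```

The scene data shows the post nearly upright: pitch about 0.03 rad, foot about 68 mm below the TCP. Next I move over the bore.

Call:
apply_moves:
  increments: [0.02,0.012,0,0,0,0.042,0.024,0,0,0,0.0625,0.036,0,0,0,0.0625,0.036,0,0,0,0.0625,0.036,-0.01,0,0]

```text
time: 9.55
tcp_pos: [0.5223, 0.1541, 0.1928]
tcp_rot: [3.141, -0.001, 0.489]
force: [-0.7, -1.6, -3.0]
finger_gap: 0.136
grasp_force: 98.9
```

Call:
apply_moves:
  increments: [0,0,-0.01,0,0,0,0,-0.02,0,0,0,0,-0.025,0,0,0,0,-0.025,0,0]

```text
time: 9.95
tcp_pos: [0.52, 0.1543, 0.1653]
tcp_rot: [-3.141, 0.003, 0.49]
force: [-0.2, -0.4, -2.9]
finger_gap: 0.138
grasp_force: 98.9
```

```bash
python3 - <<'E'
from h import *
s=arm.state();t=s["tcp_pos"];print(t,s["force"])
m=arm.camera_model("scene");im=arm.snapshot("scene")[:,:,::-1].copy();cv2.imwrite("pics/s6.png",im)
b=np.array([.4587,.1179])+.0692*np.array([.8828,.4697])+.002*np.array([-.4697,.8828]);b=np.r_[b,.09]
X=np.array([.8828,.4697,0]);f=t-[0,0,.0677]-.0017*X;print(b,f)
print(proj([b,f,f+[0,0,.1],b-.025*X*1]+[b+sx*.025*X+sy*.025*np.array([-.4697,.8828,0]) for sx,sy in((-1,-1),(1,-1),(1,1),(-1,1))],m).round(1).tolist())
for v in range(180,214,1):print(v," ".join("%3d"%x for x in im[v,234:272,1]))
E
```

```text
[0.5200098  0.15431766 0.1653198 ] [-0.17088725 -0.38103421 -2.94196386]
[0.51885036 0.15216884 0.09      ] [0.51850904 0.15351917 0.0976198 ]
[[246.8, 201.7], [246.1, 200.1], [240.4, 173.3], [255.1, 203.5], [258.6, 197.2], [242.3, 193.7], [234.7, 206.2], [251.5, 209.9]]
180 217 226 231 232 228 196 136 114 115 113 110 121 150 173 178 178 179 176 174 177 179 179 179 176 176 177 178 179 181 182 184 182 183 181 177 178 180 177
181 230 233 233 234 232 211 151 117 114 113 110 119 148 174 179 178 176 167 162 174 179 178 176 178 177 178 178 178 179 178 181 181 180 178 177 177 178 180
182 234 233 233 234 234 217 159 119 113 115 110 115 144 174 179 178 176 172 173 178 177 174 174 176 177 178 179 178 178 180 181 181 180 177 176 177 179 182
183 235 234 234 234 229 201 144 114 116 115 111 111 137 171 179 178 176 177 178 178 176 173 172 174 175 177 178 179 180 182 182 182 181 179 178 179 180 183
184 235 235 233 222 185 140 110 108 115 115 112 110 134 167 177 176 175 176 176 175 175 175 173 172 173 174 176 178 179 179 180 182 181 181 180 180 181 181
185 232 229 214 172 125 105 112 113 114 115 112 
[... 3775 characters left out ...]
  69  69  67  69  68  68  74 106 146 166 169 168 166 163 163 162 159 157 158
210 176 152 101  76  76  79  86  97 105 103  94  85  78  77  77  77  76  74  71  69  69  69  68  69  68  72  95 138 164 169 167 165 164 162 160 157 153 154
211 174 153 107  78  76  82  96 114 120 119 117 108  90  78  76  75  76  73  70  68  69  69  70  68  69  71  92 133 165 170 166 164 163 163 161 158 156 157
212 171 151 109  80  76  84  98 109 112 115 118 118 104  85  76  76  77  75  70  69  67  69  69  69  69  70  88 128 164 169 166 163 162 161 159 157 159 161
213 162 137 110  84  77  83  95 105 107 108 111 114 109  89  77  76  77  74  72  69  68  69  68  68  69  69  81 124 163 169 165 163 162 159 156 156 157 161
```

Call:
apply_moves:
  increments: [-0.001,-0.001,-0.002,0,0,-0.001,-0.001,-0.005,0,0,-0.001,-0.001,-0.008,0,0,-0.001,-0.001,-0.01,0,0,-0.001,-0.001,-0.012,0,0]

```text
time: 10.5
tcp_pos: [0.5204, 0.1537, 0.1547]
tcp_rot: [-3.142, 0.0, 0.49]
force: [-0.2, -0.4, -3.7]
finger_gap: 0.134
grasp_force: 98.9
```

Call:
apply_moves:
  increments: [0,0,-0.001,0,0,0,0,-0.002,0,0,0,0,-0.003,0,0,0,0,-0.004,0,0]

```text
time: 10.9
tcp_pos: [0.5205, 0.1537, 0.1509]
tcp_rot: [3.142, -0.0, 0.49]
force: [0.2, -0.1, -2.7]
finger_gap: 0.136
grasp_force: 98.9
```

Call:
apply_moves:
  increments: [0,0,-0.001,0,0,0,0,-0.002,0,0,0,0,-0.003,0,0,0,0,-0.004,0,0]

```text
time: 11.3
tcp_pos: [0.5204, 0.1537, 0.1468]
tcp_rot: [3.142, -0.0, 0.49]
force: [0.8, -0.3, -3.8]
finger_gap: 0.135
grasp_force: 98.9
```

Call:
apply_moves:
  increments: [0,0,-0.001,0,0,0,0,-0.002,0,0,0,0,-0.003,0,0,0,0,-0.004,0,0]

```text
time: 11.7
tcp_pos: [0.5204, 0.1537, 0.1428]
tcp_rot: [3.142, -0.0, 0.49]
force: [-0.5, -0.2, -2.7]
finger_gap: 0.14
grasp_force: 98.9
```

Call:
apply_moves:
  increments: [0,0,-0.001,0,0,0,0,-0.002,0,0]

```text
time: 11.9
tcp_pos: [0.5208, 0.1534, 0.1414]
tcp_rot: [3.141, -0.001, 0.49]
force: [0.2, -0.3, -0.2]
finger_gap: 0.139
grasp_force: 99.4
```

Call:
apply_moves:
  increments: [0,0,-0.001,0,0,0,0,-0.002,0,0]

```text
time: 12.1
tcp_pos: [0.5213, 0.1534, 0.1403]
tcp_rot: [3.14, -0.002, 0.49]
force: [-0.3, -1.2, 4.8]
finger_gap: 0.137
grasp_force: 100.0
```

Call:
apply_moves:
  increments: [0,0,-0.001,0,0,0,0,-0.001,0,0]

```text
time: 12.3
tcp_pos: [0.5213, 0.1534, 0.1397]
tcp_rot: [3.14, -0.003, 0.49]
force: [0.1, -1.1, 4.0]
finger_gap: 0.139
grasp_force: 100.0
```

Call:
apply_moves:
  increments: [0,0,-0.001,0,0,0,0,-0.001,0,0]

```text
time: 12.5
tcp_pos: [0.5214, 0.1535, 0.139]
tcp_rot: [3.14, -0.003, 0.49]
force: [0.0, -1.9, 4.9]
finger_gap: 0.135
grasp_force: 100.2
```

Call:
apply_moves:
  increments: [0,0,-0.001,0,0,0,0,-0.001,0,0]

```text
time: 12.7
tcp_pos: [0.5214, 0.1535, 0.1379]
tcp_rot: [3.14, -0.003, 0.49]
force: [-0.1, -1.6, 5.8]
finger_gap: 0.14
grasp_force: 100.2
```

Call:
apply_moves:
  increments: [0,0,-0.001,0,0,0,0,-0.002,0,0,0,0,-0.002,0,0]

```text
time: 13.0
tcp_pos: [0.5213, 0.1535, 0.1355]
tcp_rot: [3.14, -0.003, 0.49]
force: [-0.4, -1.9, 4.8]
finger_gap: 0.139
grasp_force: 100.0
```

Call:
apply_moves:
  increments: [0,0,-0.001,0,0,0,0,-0.002,0,0,0,0,-0.002,0,0]

```text
time: 13.3
tcp_pos: [0.5213, 0.1535, 0.1328]
tcp_rot: [3.14, -0.002, 0.49]
force: [0.8, -0.8, 4.5]
finger_gap: 0.138
grasp_force: 99.9
```

Call:
apply_moves:
  increments: [0,0,-0.001,0,0,0,0,-0.002,0,0,0,0,-0.002,0,0]

```text
time: 13.6
tcp_pos: [0.5211, 0.1535, 0.1301]
tcp_rot: [3.141, -0.001, 0.49]
force: [2.0, -2.1, 2.6]
finger_gap: 0.136
grasp_force: 99.8
```

Call:
apply_moves:
  increments: [0,0,-0.001,0,0,0,0,-0.002,0,0]

```text
time: 13.8
tcp_pos: [0.5211, 0.1536, 0.1283]
tcp_rot: [3.141, -0.001, 0.49]
force: [2.1, -2.1, 3.8]
finger_gap: 0.134
grasp_force: 100.1
```

Call:
apply_moves:
  increments: [0,0,-0.001,0,0,0,0,-0.002,0,0]

```text
time: 14.0
tcp_pos: [0.521, 0.1536, 0.1261]
tcp_rot: [3.141, -0.001, 0.49]
force: [2.5, -2.7, 4.7]
finger_gap: 0.137
grasp_force: 100.0
```

Call:
apply_moves:
  increments: [0,0,-0.001,0,0,0,0,-0.002,0,0]

```text
time: 14.2
tcp_pos: [0.5208, 0.1536, 0.1239]
tcp_rot: [3.141, -0.001, 0.49]
force: [3.1, -2.2, 5.0]
finger_gap: 0.137
grasp_force: 100.0
```

Call:
apply_moves:
  increments: [0,0,-0.001,0,0,0,0,-0.002,0,0]

```text
time: 14.4
tcp_pos: [0.5208, 0.1536, 0.1219]
tcp_rot: [3.141, -0.001, 0.49]
force: [3.9, -2.7, 4.0]
finger_gap: 0.137
grasp_force: 100.0
```

Call:
apply_moves:
  increments: [0.001,0,-0.001,0,0,0.0015,0,-0.002,0,0]

```text
time: 14.6
tcp_pos: [0.5214, 0.1537, 0.1197]
tcp_rot: [-3.141, 0.001, 0.49]
force: [2.4, -2.6, 3.4]
finger_gap: 0.141
grasp_force: 100.1
```

Call:
apply_moves:
  increments: [0,0,-0.001,0,0,0,0,-0.002,0,0]

```text
time: 14.8
tcp_pos: [0.5214, 0.1537, 0.1176]
tcp_rot: [-3.141, 0.001, 0.49]
force: [1.6, -2.5, 4.3]
finger_gap: 0.14
grasp_force: 100.1
```

Call:
apply_moves:
  increments: [0,0,-0.001,0,0,0,0,-0.002,0,0]

```text
time: 15.0
tcp_pos: [0.5215, 0.1537, 0.1157]
tcp_rot: [-3.141, 0.001, 0.49]
force: [1.2, -2.5, 5.2]
finger_gap: 0.14
grasp_force: 100.1
```

Call:
apply_moves:
  increments: [0,0,-0.001,0,0,0,0,-0.002,0,0]

```text
time: 15.2
tcp_pos: [0.5216, 0.1538, 0.1138]
tcp_rot: [-3.141, 0.0, 0.49]
force: [1.3, -1.9, 4.4]
finger_gap: 0.136
grasp_force: 100.1
```

Call:
apply_moves:
  increments: [0,0,-0.001,0,0,0,0,-0.002,0,0]

```text
time: 15.4
tcp_pos: [0.5216, 0.1538, 0.1118]
tcp_rot: [-3.141, 0.0, 0.49]
force: [0.5, -2.4, 5.5]
finger_gap: 0.137
grasp_force: 100.1
```

Call:
apply_moves:
  increments: [0,0,-0.001,0,0,0,0,-0.002,0,0]

```text
time: 15.6
tcp_pos: [0.5217, 0.1538, 0.1098]
tcp_rot: [-3.141, 0.0, 0.49]
force: [1.8, -2.3, 4.9]
finger_gap: 0.137
grasp_force: 100.3
```

Call:
apply_moves:
  increments: [0,0,-0.001,0,0,0,0,-0.002,0,0]

```text
time: 15.8
tcp_pos: [0.5218, 0.1538, 0.1084]
tcp_rot: [-3.141, -0.0, 0.49]
force: [-1.0, -2.4, 7.6]
finger_gap: 0.141
grasp_force: 100.5
```

Call:
apply_moves:
  increments: [0,0,-0.001,0,0,0,0,-0.001,0,0]

```text
time: 16.0
tcp_pos: [0.5217, 0.1538, 0.1072]
tcp_rot: [-3.141, -0.0, 0.49]
force: [0.8, -2.4, 5.4]
finger_gap: 0.135
grasp_force: 100.4
```

Call:
apply_moves:
  increments: [0,0,-0.001,0,0,0,0,-0.001,0,0]

```text
time: 16.2
tcp_pos: [0.5218, 0.1538, 0.1064]
tcp_rot: [-3.141, -0.0, 0.49]
force: [0.8, -2.4, 7.1]
finger_gap: 0.138
grasp_force: 100.5
```

Call:
apply_moves:
  increments: [0,0,-0.001,0,0,0,0,-0.001,0,0]

```text
time: 16.4
tcp_pos: [0.5218, 0.1538, 0.1056]
tcp_rot: [-3.142, -0.0, 0.49]
force: [0.4, -1.8, 7.2]
finger_gap: 0.137
grasp_force: 100.6
```

Call:
apply_moves:
  increments: [0,0,-0.001,0,0,0,0,-0.001,0,0]

```text
time: 16.6
tcp_pos: [0.5219, 0.1538, 0.1048]
tcp_rot: [-3.142, -0.001, 0.49]
force: [0.9, -2.1, 7.7]
finger_gap: 0.135
grasp_force: 100.7
```

Call:
apply_moves:
  increments: [0,0,-0.001,0,0,0,0,-0.001,0,0]

```text
time: 16.8
tcp_pos: [0.5219, 0.1538, 0.1041]
tcp_rot: [3.142, -0.001, 0.49]
force: [0.7, -1.9, 8.0]
finger_gap: 0.132
grasp_force: 100.8
```

Call:
apply_moves:
  increments: [0,0,-0.001,0,0,0,0,-0.001,0,0]

```text
time: 17.0
tcp_pos: [0.5221, 0.1539, 0.1037]
tcp_rot: [3.141, -0.001, 0.49]
force: [-0.5, -2.2, 10.7]
finger_gap: 0.136
grasp_force: 101.1
```

Call:
apply_moves:
  increments: [0,0,-0.001,0,0,0,0,-0.001,0,0]

```text
time: 17.2
tcp_pos: [0.5222, 0.1539, 0.1036]
tcp_rot: [3.141, -0.002, 0.49]
force: [-2.1, -2.4, 14.6]
finger_gap: 0.138
grasp_force: 101.4
```

Call:
apply_moves:
  increments: [0,0,-0.001,0,0,0,0,-0.001,0,0]

```text
time: 17.4
tcp_pos: [0.5223, 0.154, 0.1036]
tcp_rot: [3.141, -0.003, 0.49]
force: [-2.5, -3.0, 17.0]
finger_gap: 0.14
grasp_force: 101.9
```

Call:
apply_moves:
  increments: [0,0,0.001,0,0,0,0,0.001,0,0]

```text
time: 17.6
tcp_pos: [0.5222, 0.1539, 0.1036]
tcp_rot: [3.141, -0.002, 0.49]
force: [-1.7, -2.6, 13.1]
finger_gap: 0.136
grasp_force: 101.2
```

Call:
apply_moves:
  increments: [0,0,0,0,0.5,0,0,0,0,0.6,0,0,0,0,0.6,0,0,0,0,0.6,0,0,0,0,0.6]

```text
time: 18.1
tcp_pos: [0.5212, 0.1538, 0.1]
tcp_rot: [-3.141, 0.002, 0.49]
force: [-1.0, -0.2, 0.5]
finger_gap: 0.604
grasp_force: 0.0
```

```bash
python3 - <<'E'
from h import *
s=arm.state();print(s["tcp_pos"],s["force"],s["finger_gap"])
m=arm.camera_model("wrist");im=arm.snapshot("wrist")[:,:,::-1];cv2.imwrite("pics/w7.png",im)
h=cv2.cvtColor(im,cv2.COLOR_BGR2HSV)
r=(((h[...,0]<6)|(h[...,0]>173))&(h[...,1]>170)&(h[...,2]>60))
for v in range(170,330,15):
    u=np.nonzero(r[v,270:370])[0]+270
    if len(u):print(v,u[0],u[-1])
E
```

```text
[0.52118773 0.15384359 0.10001064] [-0.95943647 -0.21859633  0.48881526] 0.6037403453748688
185 303 330
200 302 331
215 302 331
230 302 331
245 303 331
260 303 330
275 304 329
290 304 329
305 304 329
320 305 329
```

Call:
apply_moves:
  increments: [0,0,0.01,0,0.6,0,0,0.03,0,0.6,-0.004,-0.002,0.04,0,0.3,-0.004,-0.002,0.04,0,0,-0.004,-0.002,0.04,0,0]
  force: 30

```text
time: 18.65
tcp_pos: [0.5181, 0.1517, 0.1413]
tcp_rot: [3.141, -0.001, 0.49]
force: [0.6, 0.1, -0.9]
finger_gap: 0.094
grasp_force: 0.0
```

Call:
apply_moves:
  increments: [0,0,-0.004,0,0,0,0,-0.009,0,0,0,0,-0.012,0,0,0,0,-0.013,0,0]

```text
time: 19.05
tcp_pos: [0.517, 0.1516, 0.1264]
tcp_rot: [-3.141, 0.002, 0.49]
force: [0.3, 0.7, -0.4]
finger_gap: 0.001
grasp_force: 0.0
```

Call:
apply_moves:
  increments: [0,0,-0.001,0,0,0,0,-0.002,0,0,0,0,-0.002,0,0]

```text
time: 19.35
tcp_pos: [0.5179, 0.1517, 0.1259]
tcp_rot: [-3.142, -0.0, 0.49]
force: [-0.2, -0.3, -0.5]
finger_gap: -0.003
grasp_force: 0.0
```

Call:
apply_moves:
  increments: [0,0,-0.001,0,0,0,0,-0.001,0,0]

```text
time: 19.55
tcp_pos: [0.5179, 0.1517, 0.1249]
tcp_rot: [3.142, -0.0, 0.49]
force: [-0.5, 0.3, -0.2]
finger_gap: 0.0
grasp_force: 0.0
```

Call:
apply_moves:
  increments: [0,0,-0.001,0,0,0,0,-0.001,0,0]

```text
time: 19.75
tcp_pos: [0.5178, 0.1517, 0.1238]
tcp_rot: [-3.142, 0.0, 0.49]
force: [-0.0, 0.6, -0.4]
finger_gap: -0.001
grasp_force: 0.0
```

Call:
apply_moves:
  increments: [0,0,-0.001,0,0,0,0,-0.001,0,0]

```text
time: 19.95
tcp_pos: [0.5181, 0.1517, 0.1236]
tcp_rot: [3.141, -0.001, 0.49]
force: [-0.6, 0.2, 2.3]
finger_gap: -0.001
grasp_force: 1.4
```

Call:
apply_moves:
  increments: [0,0,-0.001,0,0,0,0,-0.001,0,0]

```text
time: 20.15
tcp_pos: [0.5185, 0.1519, 0.1235]
tcp_rot: [3.141, -0.002, 0.49]
force: [-1.0, 1.0, 6.1]
finger_gap: -0.002
grasp_force: 2.9
```

Call:
apply_moves:
  increments: [0,0,-0.001,0,0,0,0,-0.001,0,0]

```text
time: 20.35
tcp_pos: [0.5188, 0.152, 0.1234]
tcp_rot: [3.141, -0.003, 0.49]
force: [-1.5, 0.5, 8.1]
finger_gap: -0.002
grasp_force: 4.2
```

The post doesn't give under 8 N, and contact came at the expected height, so it stands on the stop. I'll retreat straight up, check the bar's alignment, and hand in.

Call:
apply_moves:
  increments: [0,0,0.01,0,0,0,0,0.04,0,0,0,0,0.07,0,0,0,0,0.1,0,0,0,0,0.1,0,0]

```text
time: 20.85
tcp_pos: [0.5204, 0.1521, 0.2262]
tcp_rot: [3.139, -0.008, 0.49]
force: [0.6, -0.3, -0.4]
finger_gap: 0.006
grasp_force: 0.0
```

Call:
apply_moves:
  increments: [0,0,0,0,0,0,0,0,0,0,0,0,0,0,0]

```text
time: 21.15
tcp_pos: [0.517, 0.1515, 0.219]
tcp_rot: [-3.141, 0.003, 0.49]
force: [-0.4, 0.7, -0.5]
finger_gap: -0.0
grasp_force: 0.0
```

```bash
python3 - <<'E'
from h import *
s=arm.state();print(s["time"],s["tcp_pos"],s["force"])
m=arm.camera_model("wrist");im=arm.snapshot("wrist")[:,:,::-1];h=cv2.cvtColor(im,cv2.COLOR_BGR2HSV)
r=(((h[...,0]<6)|(h[...,0]>173))&(h[...,1]>170)&(h[...,2]>60)).astype(np.uint8);b=((h[...,0]>100)&(h[...,0]<128)&(h[...,1]>120)&(h[...,2]>40)).astype(np.uint8)
for n,k,z in(("bar",r,.158),("blue",b,.09)):
    k[:,:230]=0;k[:,400:]=0
    for v in range(90,300,14):
        u=np.nonzero(k[v])[0]
        if len(u)>8:print(n,v,u[0],u[-1],len(u),ray("w",(u.mean(),v),z,m)[:2].round(4))
E
```

```text
21.15 [0.5169598  0.15154303 0.21903735] [-0.35744418  0.74309652 -0.51068212]
bar 160 309 324 16 [0.5493 0.1673]
bar 174 260 324 24 [0.5317 0.175 ]
bar 188 309 323 15 [0.5277 0.1563]
bar 202 309 323 15 [0.5166 0.1503]
bar 216 310 323 14 [0.5053 0.1438]
bar 230 310 322 13 [0.4932 0.1379]
blue 160 293 338 28 [0.54   0.1643]
blue 174 293 337 28 [0.5262 0.1575]
blue 188 293 337 26 [0.5122 0.1502]
blue 202 294 336 26 [0.4978 0.1425]
```

```bash
python3 -c "
from bench import arm
print(arm.hand_in())"
```

```text
the job is handed in; nothing more can be done
None
```

The post is in the holder's bore, pressed down onto the seat's stop and released; an 8 N touch afterwards found it still home, its bar is within about 1° of the holder's long side, and I handed the job in at 21 s (no verdict was shown).

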